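# Check a clay stamp's spring and sort it

## Task

Check the spring of the blue clay stamp that leans in the wire rest: stand it upright on the cork pad and let go, then take it again and stand it gently on the tester's round plate, and press its white cap down, without going well past, until the cap's top is level with the red height mark beside it, and hold it there for a moment. Only the stamp may press on the plate. Read the red tell-tale hand on the dial: if it stopped in the green part, stand the stamp gently upright in the green tray for the children, if in the orange part, in the orange tray; let go of it and leave the tin, the plaster owl and the brush jar alone.

Things in the scene. Friction and masses are not known exactly. Their poses are not given: they have to be found in the camera images.
- stamp_mid (a point): Grip point on the stamp's axis, 34 mm above its flat foot; z points from foot to cap. The stamp: blue round barrel, diameter 36 mm, 44 mm tall; above it 21 mm of open coil spring (25 mm wide), then a white round press cap, diameter 34 mm, 9 mm thick; 74 mm tall in all when free; 0.09 to 0.15 kg. Starts lying in the wire rest, sloping 35 degrees above level, cap end up, this point about 60 mm up.
- stamp: The whole stamp; origin at the centre of its flat foot, z from foot to cap. It needs a turn of 55 degrees to stand: fingers that take it across the barrel with their tips leaning 10 degrees back towards its foot end leaning 45 degrees, tips pointing to where the cap pointed.
- rest: Fixed rest on a wooden foot 130 x 70 x 8 mm (origin: centre of its underside): two steel rods under the barrel, 30 mm wide over all, and a small stop at the stamp's foot; open above and at the sides. Its x axis points roughly away from the robot, the way the cap end points.
- cap_top (a point): Centre of the top of the press cap: 74 mm above the foot when free, less when pressed.
- cap (a joint): Travel of the press cap towards the barrel, m: 0 free, 0.014 level with the height mark (within 2.5 mm is near enough; past 0.0185 is too far), 0.020 at its end stop; it springs back by itself. A light return spring gives 2 N; after 0 to 9.5 mm of play (hidden, differs each time) the main spring adds 2 N at once and then 1 N per mm: 9 to 18.5 N at the mark.
- pad: Fixed round cork pad, diameter 110 mm, 12 mm thick; origin at the centre of its underside. Here the stamp is first stood up and let go.
- pad_top (a point): Centre of the top of the cork pad.
- plate: The tester's round aluminium plate with the mark's post; origin at the centre of its underside, 8 mm below its top.
- plate_top (a point): Centre of the plate's top (diameter 90 mm, about 56 mm above the table). The plate sinks 1 mm for each 3 N of load and carries the mark's post with it. x points away from the robot, towards the dial. The tester's grey body is 40 mm high and reaches from here 58 mm towards the robot, 154 mm along +x and 56 mm to either side.
- mark (a point): Middle of the upper edge of the red height mark, 60 mm above the plate's top, 32 mm from its centre on the dial side (+x): a red tab 16 x 10 x 4 mm on a thin post 39 mm from the centre. Close the fingers along the plate's y axis to stay clear of it. The cap's top is level with it when the cap has gone down 14 mm.
- needle_tip (a point): Tip of the black live needle of the dial, which turns with the load; x points outward along the needle.
- needle (a joint): Angle of the live needle, rad, clockwise from above: 0 without load, 0.15 per newton on the plate (the stamp's own weight shows as about 0.2).
- telltale_tip (a point): Tip of the red tell-tale hand of the dial (x outward along it), pushed on by the needle; stays at the highest reading reached.
- telltale (a joint): Angle of the red tell-tale hand, rad, clockwise from above, 0 at the start. The dial (100 mm across, centred 100 mm from the plate's centre along +x) has a green band from 0 (towards +y) to 2.2 rad and an orange band from 2.2 to 3.2. A hand within 0.05 rad of the border may go either way.
- tray_green_in (a point): Centre of the inner floor of the fixed green tray: 110 x 110 mm outside, 14 mm high, walls 4 mm.
- tray_orange_in (a point): The same for the orange tray; the two trays may be swapped.
- tray_green: The green tray; origin at the centre of its underside.
- tray_orange: The orange tray; origin at the centre of its underside.
- tin_mid (a point): Bystander: open brass tin, diameter 74 mm, 48 mm high; point at mid-height.
- owl_mid (a point): Bystander: small plaster owl, diameter 60 mm, 76 mm high; point at mid-height.
- jar_mid (a point): Bystander: glass jar, diameter 68 mm, 95 mm high, with brushes up to 180 mm high; point at mid-height.
Mind the look-alikes: they are no part of the job. Leave any pink or purple look-alike of the tray_orange alone.

How it is judged:
By the outcome, as a careful person would: the job done as asked, in the order asked, and still so for the second after the job is handed in, with the robot touching nothing.
It also fails if it takes over 72 s, if anything falls off the work surface, if the arm or the gripper's body presses on something with over 40 N, if the wrist force passes 120 N, or if a joint passes its speed limit or range.

## Robot

A 6-joint arm with a two-finger parallel gripper is mounted at the origin on the work surface. World frame = base frame: x ahead of the robot, y to its left, z up, the work surface at z = 0. Lengths are in m, angles in rad, forces in N, time in s.
With the tool pointing down it reaches from about 0.15 to 0.775 m from the base axis. Payload 6.1 kg.
Tool frame: the origin (TCP) lies on the mounting face of the last link; the fingertips stand 173 mm ahead of it and the grasp point (between the pads) lies 155 mm ahead of it; z points along the fingers, y is the line along which they close (so a half turn about z gives the same grasp; the last joint's range is limited). The gripper opens to 85 mm and grips with 20 to 120 N. Pads are 22 mm wide; open, the fingers measure 114 mm over their backs; the gripper's body (76 mm by 85 mm) begins 54 mm behind the grasp point. The pads swing forward as they close: fully open they stand 13 mm farther back than shut.
Start: joints at [-1.216, 0.126, -0.04, 1.405, 0, 1.571], TCP at [0.182, -0.492, 0.405] pointing down, gripper open.
Joint ranges: [-2.72, 2.72], [-0.95, 1.95], [-1.27, 1.35], [-1.78, 2.02], [-1.46, 1.47], [-3.14, 3.14]. Speed limits (rad/s): [2.39, 2.39, 3.01, 3.14, 3.14, 3.14].

## Interface

Orientations are given as a unit quaternion [x, y, z, w].
In Python, from workcell import * gives the robot as it stands.
- The arm moves only by the tool drive_tool, never from a script. Its argument "series" is a list of rows, each an object of numbers: "x", "y", "z": the shift along the tool's x, y, z scaled (see below); "roll": the turn about the tool's z scaled (see below); "claw": the opening, from -1 (shut) to 1 (fully open), so that 0 is half open. In form: [{"x": .., "y": .., "z": .., "roll": .., "claw": ..}, ...]. A call has 1 to 8 rows; each row is the pose to reach, as a shift and turn from the pose commanded when the call began, along the tool's axes at that moment; what a row does not reach only later rows make up. The controller multiplies each number of a shift by 80 cm and each number of a turn by 2 rad. A row lasts 1/10 s, in which the tool goes at most 50 mm and 8.59 degrees, less where a joint would pass 70% of its speed; a pose out of reach is approached as far as the arm can. A call with a number of a shift or a turn outside -1 to 1 is refused whole. A call with a gripper value outside its range is refused whole. The fingers move at their own pace and stop on an object; "newtons" is the grip in N (left out, the last holds). Time passes only in rows, so rows that repeat a pose let the fingers close. It gives the time, the measured TCP pose, the force, the opening and the grip force at its end, in the units of the state.
- read_state(): the state, without advancing time (a new reading comes with each control period).
- grab_frame(name): name is "scene" or "side" or "wrist"; returns the picture (400x640x3 uint8, red, green, blue); there is no depth.
- camera_params(name): a dict with "fx", "fy", "cx", "cy" (pixels), "rvec" (rotation vector, rad) and "tvec" (3), from world to camera coordinates, as OpenCV has them; the wrist camera has in their place "T_tool_cam" (4x4, takes a point from camera to tool coordinates, whose origin is the TCP and whose axes are the flange's). Camera axes: x right, y down, z forward; pixel columns grow to the right and rows downward; lengths in m; the calibration is good to about 2 mm. A picture is of the moment at which its call begins: read the wrist's pose just before it. camera_params takes no time and is no camera call.
- finish_job(): hands the job in; it is judged then, once.
Trained networks look in the newest picture that a camera, given by its name, has taken for a name from the list of things; names that differ only in an ending like _2 or _b are one class to them, and where a whole thing is asked for, a point or a joint stands for the part that bears it (a point fixed in the world has none). Each returns a list of dicts, best first, with "score" (0 to 1); they miss things now and then, are a little off and sometimes report something else, mostly with a low value. They report only what shows in the picture. A call takes as long as a camera call. They do not tell look-alikes from the thing itself.
- boxes_of(query, camera): "point" ([x, y, z] in m, in world coordinates, good to about 4 mm: the middle of the surface that is visible of it).
- pinpoint(query, camera): "point" ([x, y, z] in m, in world coordinates, good to about 4 mm: a listed point, or the origin of a listed thing).
The state is a dict: "clock": time; "q": joint angles; "qvel": joint speeds; "tau": joint torques, N m; "ee_pos": TCP position; "orientation": TCP orientation; "ft_force": force on the tool from outside, world axes, zero at the start; "wrist_torque": the same for the moment, N m; "finger_gap": finger opening in m; "finger_force": force on a finger pad.
Only numpy, scipy, OpenCV 4.12 (cv2) and the standard library are available. Lean on these libraries where they do the work, as an engineer would, in place of code of your own. Each camera call takes 0.05 s, during which the arm holds its last target. There are 200 camera calls.

## Working session

There is one attempt and no reset: what is moved stays moved. The work goes in short steps, Python scripts to look and compute and a tool call to move; the robot and the scene stay as the last step left them, time stands still between calls to the robot, and variables do not carry over. Pictures are saved under pics/ and viewed, at most 12 in all, crops included, and the job is handed in when it is done.

Besides the shell and the picture viewer there is one more tool, called after "Call:" as a command line: name --argument value ..., lists and objects as JSON in quotes. drive_tool: Moves the arm, as the interface text tells. Its arguments: {"type":"object","properties":{"series":{"type":"array"},"newtons":{"type":"number"}},"required":["series"]}

```bash
ls; mkdir -p pics; python3 - <<'E'
from workcell import *
import cv2
s=read_state(); print({k:(v if not hasattr(v,'round') else v) for k,v in s.items()})
for c in ("scene","side"):
    cv2.imwrite(f"pics/{c}0.png",grab_frame(c)[:,:,::-1])
    for n in ("stamp_mid","cap_top","rest","pad_top","plate_top","mark","tray_green_in","tray_orange_in","tin_mid","owl_mid","jar_mid","telltale_tip"):
        r=pinpoint(n,c); print(c,n,[(round(d['score'],2),[round(float(x),3) for x in d['point']]) for d in r[:3]])
print(camera_params("wrist"))
E
```

```text
pics
{'clock': 0.0, 'q': array([-1.21600699e+00,  1.26390337e-01, -4.06253288e-02,  1.40537871e+00,
       -2.04514503e-05,  1.57074276e+00]), 'qvel': array([ 0.00122816, -0.00021199, -0.00047062,  0.00035155,  0.00051268,
        0.00089038]), 'tau': array([ 5.50821078e-04, -4.35914433e+01,  3.52924204e+01,  1.72592833e-02,
       -7.57547991e-05, -2.31966830e-06]), 'ee_pos': array([ 0.18233431, -0.49218336,  0.40391488]), 'orientation': array([ 9.84301742e-01,  1.76492048e-01, -1.51044482e-04, -7.84683732e-04]), 'ft_force': array([ 0.9301854 , -0.28681561,  0.1935508 ]), 'wrist_torque': array([-0.02056961,  0.06727352, -0.01808719]), 'finger_force': 0.0, 'finger_gap': 0.08537554433023059}
scene stamp_mid [(0.59, [0.538, 0.262, 0.063])]
scene cap_top [(0.57, [0.398, -0.092, 0.042]), (0.53, [0.573, 0.255, 0.087])]
scene rest [(0.65, [0.541, 0.27, 0.005])]
scene pad_top [(0.72, [0.477, 0.097, 0.01]), (0.24, [0.515, 0.274, 0.041])]
scene plate_top [(0.96, [0.504, -0.044, 0.058])]
scene mark [(0.68, [0.537, -0.041, 0.119])]
scene tray_green_in [(0.72, [0.589, -0.265, 0.003])]
scene tray
[... 745 characters left out ...]
88, -0.435, 0.002]), (0.67, [0.259, -0.288, 0.004])]
side tin_mid [(0.67, [0.66, 0.115, 0.025]), (0.36, [0.508, -0.042, 0.059])]
side owl_mid [(0.59, [0.393, -0.088, 0.036])]
side jar_mid [(0.89, [0.722, 0.27, 0.048])]
side telltale_tip []
{'fx': 325.35724281394914, 'fy': 325.35724281394914, 'cx': 318.76785097316724, 'cy': 202.39338093725348, 'T_tool_cam': array([[ 5.88505072e-05, -9.49164540e-01, -3.14780355e-01,
         8.11115027e-02],
       [ 9.99999932e-01, -5.91498709e-05,  3.65313341e-04,
         1.81159240e-03],
       [-3.65361687e-04, -3.14780355e-01,  9.49164472e-01,
         3.00538397e-02],
       [ 0.00000000e+00,  0.00000000e+00,  0.00000000e+00,
         1.00000000e+00]])}
```

View pics/scene0.png

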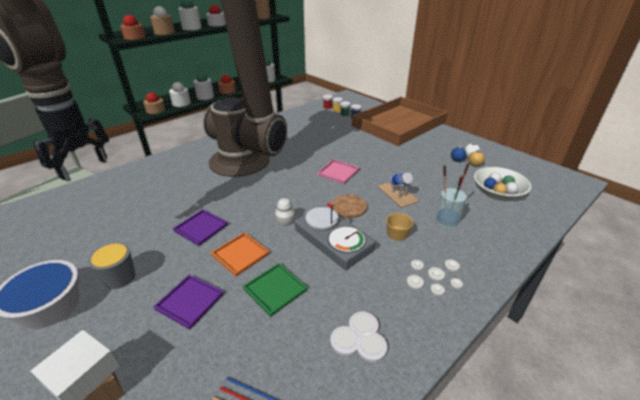

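View pics/side0.png

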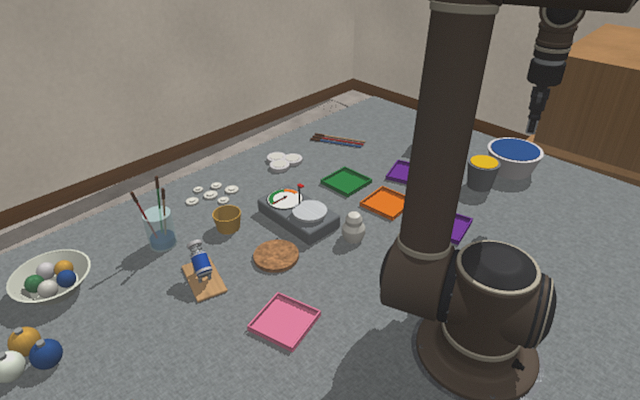

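The scene view shows the orange tray at (241,252), i.e. (0.43,-0.265), the green tray at (276,288), the purple look-alikes at (201,226) and (190,300), and the pink one at (339,171). The stamp in its rest is at (400,185), the pad at (350,205), the tester at (335,235) and the owl at (285,210). The side view agrees with this.

The interface has no tilt, so I will turn the stamp upright inside the grip, pushing its foot against the rest's stop.

```bash
cat > h.py <<'E'
from workcell import *
import numpy as np, cv2, sys
from scipy.spatial.transform import Rotation as R
def go(x,y,z,yaw):
    """numbers for TCP target x,y,z; yaw(deg) of tool x axis in world, tool down"""
    s=read_state(); M=R.from_quat(s['orientation']).as_matrix()
    d=M.T@(np.array([x,y,z])-s['ee_pos'])/0.8
    cur=np.arctan2(M[1,0],M[0,0]); r=(cur-np.radians(yaw)+np.pi)%(2*np.pi)-np.pi
    print('go',d.round(4),'roll',round(r/2,4),'curyaw',round(np.degrees(cur),1),'clk',s['clock'])
def st():
    s=read_state(); print(round(s['clock'],2),s['ee_pos'].round(4),'F',s['ft_force'].round(2),'gap',round(s['finger_gap'],4),round(s['finger_force'],1),'q',s['q'].round(2))
def pts(names,cams,k=2):
    for c in cams:
        grab_frame(c)
        for n in names:
            print(c,n,[(round(d['score'],2),np.round(d['point'],4).tolist()) for d in pinpoint(n,c)[:k]])
def wproj(P):
    """world point -> wrist pixel"""
    s=read_state(); c=camera_params('wrist'); T=np.eye(4); T[:3,:3]=R.from_quat(s['orientation']).as_matrix(); T[:3,3]=s['ee_pos']
    W=np.linalg.inv(T@c['T_tool_cam']); p=W[:3,:3]@P+W[:3,3]; return [c['fx']*p[0]/p[2]+c['cx'],c['fy']*p[1]/p[2]+c['cy']]
E
python3 -c "
from h import *
go(0.52,0.265,0.36,-11)"
```

```text
go [ 0.7246 -0.741   0.0558] roll 0.2734 curyaw 20.3 clk 1.3
```

Call:
drive_tool --series '[{"x": 0.09, "y": -0.092, "z": 0, "roll": 0.07, "claw": 1}, {"x": 0.09, "y": -0.092, "z": 0, "roll": 0.07, "claw": 1}, {"x": 0.18, "y": -0.185, "z": 0, "roll": 0.14, "claw": 1}, {"x": 0.18, "y": -0.185, "z": 0, "roll": 0.2, "claw": 1}, {"x": 0.36, "y": -0.37, "z": 0, "roll": 0.273, "claw": 1}, {"x": 0.36, "y": -0.37, "z": 0, "roll": 0.273, "claw": 1}, {"x": 0.36, "y": -0.37, "z": 0, "roll": 0.273, "claw": 1}, {"x": 0.36, "y": -0.37, "z": 0, "roll": 0.273, "claw": 1}]'

```text
clock: 2.1
ee_pos: [0.339, -0.1371, 0.4051]
orientation: [0.995, -0.096, 0.001, 0.0]
ft_force: [1.8, -0.2, 0.4]
finger_gap: 0.0854
finger_force: 0.0
```

```bash
python3 -c "
from h import *
st();go(0.52,0.265,0.36,-11)"
```

```text
2.1 [ 0.339  -0.1371  0.4051] F [ 1.8  -0.24  0.37] gap 0.0854 0.0 q [-0.38 -0.18 -0.33  1.41  0.    2.95]
go [ 0.1261 -0.5366  0.0564] roll -0.0 curyaw -11.0 clk 2.1
```

Call:
drive_tool --series '[{"x": 0, "y": 0, "roll": -0.07, "claw": 1}, {"x": 0.02, "y": -0.09, "roll": -0.14, "claw": 1}, {"x": 0.04, "y": -0.17, "roll": -0.21, "claw": 1}, {"x": 0.06, "y": -0.24, "roll": -0.28, "claw": 1}, {"x": 0.08, "y": -0.32, "roll": -0.35, "claw": 1}, {"x": 0.1, "y": -0.4, "roll": -0.42, "claw": 1}, {"x": 0.12, "y": -0.47, "roll": -0.49, "claw": 1}, {"x": 0.126, "y": -0.53, "roll": -0.56, "claw": 1}]'

```text
schema error: expected keys x, y, z, roll, claw
```

Call:
drive_tool --series '[{"roll": -0.07, "claw": 1}, {"roll": -0.14, "claw": 1}, {"roll": -0.21, "claw": 1}, {"roll": -0.28, "claw": 1}, {"roll": -0.35, "claw": 1}, {"roll": -0.42, "claw": 1}, {"roll": -0.49, "claw": 1}, {"roll": -0.56, "claw": 1}]'

```text
schema error: expected keys x, y, z, roll, claw
```

```bash
python3 -c "
from h import *
st();go(0.55,0.265,0.36,169)"
```

```text
2.1 [ 0.339  -0.1371  0.4051] F [ 1.8  -0.24  0.37] gap 0.0854 0.0 q [-0.38 -0.18 -0.33  1.41  0.    2.95]
go [ 0.1629 -0.5438  0.0564] roll 1.5708 curyaw -11.0 clk 2.1
```

Call:
drive_tool --series '[{"x": 0, "y": 0, "z": 0, "roll": -0.07, "claw": 1}, {"x": 0.02, "y": -0.07, "z": 0, "roll": -0.14, "claw": 1}, {"x": 0.04, "y": -0.13, "z": 0, "roll": -0.21, "claw": 1}, {"x": 0.06, "y": -0.19, "z": 0, "roll": -0.28, "claw": 1}, {"x": 0.08, "y": -0.25, "z": 0, "roll": -0.35, "claw": 1}, {"x": 0.1, "y": -0.31, "z": 0, "roll": -0.42, "claw": 1}, {"x": 0.12, "y": -0.37, "z": 0, "roll": -0.49, "claw": 1}, {"x": 0.13, "y": -0.43, "z": 0, "roll": -0.56, "claw": 1}]'

```text
clock: 2.9
ee_pos: [0.5036, 0.172, 0.4046]
orientation: [0.893, 0.45, 0.0, 0.0]
ft_force: [1.2, -0.5, 0.9]
finger_gap: 0.0856
finger_force: 0.0
```

Call:
drive_tool --series '[{"x": 0, "y": 0, "z": 0, "roll": -0.07, "claw": 1}, {"x": 0, "y": 0, "z": 0, "roll": -0.14, "claw": 1}, {"x": 0, "y": 0, "z": 0, "roll": -0.21, "claw": 1}, {"x": 0, "y": 0, "z": 0, "roll": -0.28, "claw": 1}, {"x": 0, "y": 0, "z": 0, "roll": -0.35, "claw": 1}, {"x": 0, "y": 0, "z": 0, "roll": -0.42, "claw": 1}, {"x": 0, "y": 0, "z": 0, "roll": -0.49, "claw": 1}, {"x": 0, "y": 0, "z": 0, "roll": -0.56, "claw": 1}]'

```text
clock: 3.7
ee_pos: [0.5028, 0.17, 0.4047]
orientation: [0.517, 0.856, -0.0, -0.0]
ft_force: [-0.4, -0.4, 0.5]
finger_gap: 0.0858
finger_force: 0.0
```

```bash
python3 -c "
from h import *
st();go(0.55,0.265,0.36,169)"
```

```text
3.7 [0.5028 0.17   0.4047] F [-0.38 -0.38  0.48] gap 0.0858 0.0 q [ 0.33  0.14 -0.03  1.41 -0.    1.41]
go [0.0777 0.1075 0.0559] roll -0.4475 curyaw 117.7 clk 3.7
```

Call:
drive_tool --series '[{"x": 0.02, "y": 0.03, "z": 0.01, "roll": -0.07, "claw": 1}, {"x": 0.04, "y": 0.06, "z": 0.02, "roll": -0.14, "claw": 1}, {"x": 0.078, "y": 0.107, "z": 0.03, "roll": -0.21, "claw": 1}, {"x": 0.078, "y": 0.107, "z": 0.056, "roll": -0.28, "claw": 1}, {"x": 0.078, "y": 0.107, "z": 0.056, "roll": -0.35, "claw": 1}, {"x": 0.078, "y": 0.107, "z": 0.056, "roll": -0.42, "claw": 1}, {"x": 0.078, "y": 0.107, "z": 0.056, "roll": -0.448, "claw": 1}, {"x": 0.078, "y": 0.107, "z": 0.056, "roll": -0.448, "claw": 1}]'

```text
clock: 4.5
ee_pos: [0.5501, 0.2648, 0.3597]
orientation: [0.098, 0.995, -0.0, -0.0]
ft_force: [0.2, -0.1, 1.0]
finger_gap: 0.0853
finger_force: 0.0
```

```bash
python3 -c "
from h import *
st()
im=grab_frame('wrist'); cv2.imwrite('pics/w1.png',im[:,:,::-1])
for n in ('stamp_mid','cap_top','rest','stamp'): print(n,[(round(d['score'],2),np.round(d['point'],4).tolist()) for d in pinpoint(n,'wrist')[:2]])
"
```

```text
4.5 [0.5501 0.2648 0.3597] F [ 0.22 -0.13  1.04] gap 0.0853 0.0 q [ 0.45  0.29  0.07  1.35 -0.    0.65]
stamp_mid [(0.79, [0.539, 0.272, 0.0609])]
cap_top [(0.78, [0.5717, 0.262, 0.084])]
rest []
stamp [(0.85, [0.5115, 0.2739, 0.0452])]
```

View pics/w1.png

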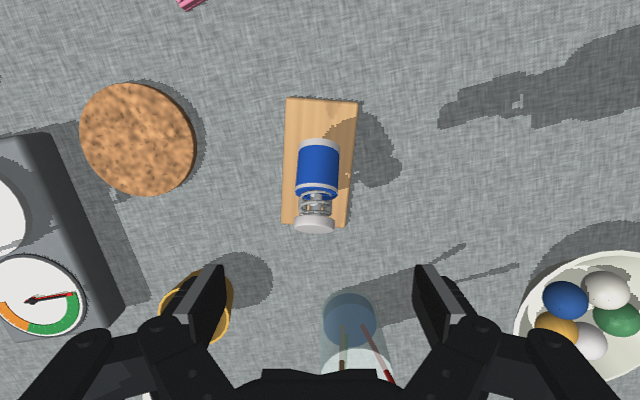

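The wrist view shows the rest with corners at about (288,97), (358,100), (349,226) and (281,222). The blue barrel is at (318,168) and the white cap at (314,224), with the cap pointing away from the robot. No stop shows beyond the foot at (320,143).

```bash
python3 -c "
from h import *
s=read_state(); c=camera_params('wrist'); T=np.eye(4); T[:3,:3]=R.from_quat(s['orientation']).as_matrix(); T[:3,3]=s['ee_pos']; T=T@c['T_tool_cam']
def pix(u,v,z):
    d=T[:3,:3]@np.array([(u-c['cx'])/c['fx'],(v-c['cy'])/c['fy'],1]); return T[:3,3]+d*(z-T[2,3])/d[2]
P=[pix(*p,.008) for p in ((288,97),(358,100),(349,226),(281,222))]
print(np.round(P,4)); print('ctr',np.mean(P,0))
a=P[3]-P[0];b=P[2]-P[1]; print([np.degrees(np.arctan2(v[1],v[0])) for v in (a,b)],np.linalg.norm(a),np.linalg.norm(b),np.linalg.norm(P[1]-P[0]))
print('cap',pix(314,224,.083),'barrel top edge mid',pix(318,168,.075),'pad',pix(138,139,.012))
print('tel',pix(72,294,.04), 'dial c',pix(34,299,.04))
"
```

```text
[[0.4682 0.25   0.008 ]
 [0.4838 0.3142 0.008 ]
 [0.6087 0.2843 0.008 ]
 [0.59   0.2142 0.008 ]]
ctr [0.53766085 0.26564619 0.008     ]
[np.float64(-16.387153329825534), np.float64(-13.436811983424745)] 0.12698692360844366 0.12846678003396242 0.06604536370302053
cap [0.56943799 0.25529027 0.083     ] barrel top edge mid [0.52610215 0.26731482 0.075     ] pad [0.47739557 0.0993691  0.012     ]
tel [ 0.61380022 -0.01029687  0.04      ] dial c [ 0.61168717 -0.05172969  0.04      ]
```

```bash
python3 -c "
from h import *
go(0.539,0.2655,0.214,165)"
```

```text
go [ 0.0138 -0.0017  0.1825] roll 0.0321 curyaw 168.7 clk 4.75
```

Call:
drive_tool --series '[{"x": 0.014, "y": -0.002, "z": 0.06, "roll": 0.032, "claw": 1}, {"x": 0.014, "y": -0.002, "z": 0.11, "roll": 0.032, "claw": 1}, {"x": 0.014, "y": -0.002, "z": 0.15, "roll": 0.032, "claw": 1}, {"x": 0.014, "y": -0.002, "z": 0.17, "roll": 0.032, "claw": 1}, {"x": 0.014, "y": -0.002, "z": 0.182, "roll": 0.032, "claw": 1}, {"x": 0.014, "y": -0.002, "z": 0.182, "roll": 0.032, "claw": 1}, {"x": 0.014, "y": -0.002, "z": 0.182, "roll": 0.032, "claw": 0.3}, {"x": 0.014, "y": -0.002, "z": 0.182, "roll": 0.032, "claw": 0.0}]' --newtons 20

```text
clock: 5.55
ee_pos: [0.5393, 0.2656, 0.2158]
orientation: [0.13, 0.991, 0.001, 0.001]
ft_force: [-0.3, 0.2, -0.7]
finger_gap: 0.0594
finger_force: 0.0
```

```bash
python3 -c "
from h import *
im=grab_frame('wrist'); im2=grab_frame('side')[170:310,130:270]
st();o=np.zeros((840,640,3),np.uint8); o[:400]=im; o[400:]=cv2.resize(np.hstack([im2,im2[:,:0]]),(440,440))[:, :].repeat(1,1).__class__ is None and 0 if False else 0
cv2.imwrite('pics/w2.png',np.hstack([im,cv2.resize(im2,(400,400))])[:, 240:, ::-1])
"
```

```text
5.65 [0.5392 0.2655 0.2156] F [0.66 0.38 0.22] gap 0.0443 0.0 q [ 0.46  0.33 -0.2   1.04  0.    0.72]
```

View pics/w2.png

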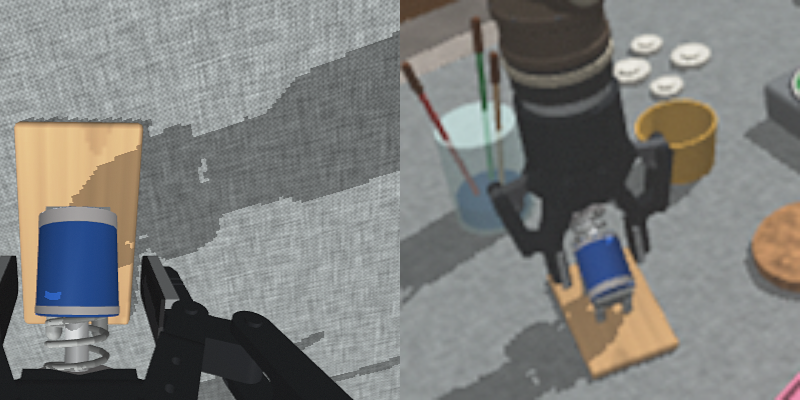

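The stamp sits centred between the pads, with the barrel at about (318,260) in the full frame, and a small stop shows at its foot. I will close lightly and swing the grip in an arc about the foot.

Call:
drive_tool --series '[{"x": 0, "y": 0, "z": 0, "roll": 0, "claw": -0.6}, {"x": 0, "y": 0, "z": 0, "roll": 0, "claw": -0.6}, {"x": 0, "y": 0, "z": 0, "roll": 0, "claw": -0.6}, {"x": 0, "y": 0, "z": 0, "roll": 0, "claw": -0.6}, {"x": 0.007, "y": 0, "z": -0.003, "roll": 0, "claw": -0.6}, {"x": 0.013, "y": 0, "z": -0.0045, "roll": 0, "claw": -0.6}, {"x": 0.013, "y": 0, "z": -0.0045, "roll": 0, "claw": -0.6}, {"x": 0.013, "y": 0, "z": -0.0045, "roll": 0, "claw": -0.6}]' --newtons 20

```text
clock: 6.45
ee_pos: [0.5311, 0.2678, 0.2201]
orientation: [0.131, 0.991, 0.0, 0.004]
ft_force: [9.4, -4.5, 4.0]
finger_gap: 0.0353
finger_force: 21.2
```

```bash
python3 -c "
from h import *
st(); pts(('stamp','stamp_mid','cap_top'),('side','wrist'),1)
"
```

```text
6.45 [0.5311 0.2678 0.2201] F [ 9.4  -4.47  3.97] gap 0.0353 21.2 q [ 0.47  0.31 -0.22  1.03 -0.    0.73]
side stamp [(0.88, [0.512, 0.2706, 0.0439])]
side stamp_mid [(0.79, [0.5349, 0.2662, 0.067])]
side cap_top [(0.56, [0.5683, 0.2579, 0.0955])]
wrist stamp [(0.83, [0.5125, 0.2739, 0.0455])]
wrist stamp_mid [(0.93, [0.5383, 0.2696, 0.0677])]
wrist cap_top []
```

It is pivoting, now at about 42°, and the force is modest. I'll carry on.

Call:
drive_tool --series '[{"x": 0.006, "y": 0, "z": -0.001, "roll": 0, "claw": -0.6}, {"x": 0.012, "y": 0, "z": -0.001, "roll": 0, "claw": -0.6}, {"x": 0.018, "y": 0, "z": 0.0005, "roll": 0, "claw": -0.6}, {"x": 0.024, "y": 0, "z": 0.002, "roll": 0, "claw": -0.6}, {"x": 0.03, "y": 0, "z": 0.004, "roll": 0, "claw": -0.6}, {"x": 0.03, "y": 0, "z": 0.004, "roll": 0, "claw": -0.6}]'

```text
clock: 7.45
ee_pos: [0.5091, 0.2738, 0.2194]
orientation: [0.131, 0.991, 0.0, 0.007]
ft_force: [10.0, -8.4, 16.5]
finger_gap: 0.0351
finger_force: 18.8
```

```bash
python3 -c "
from h import *
st(); pts(('stamp','stamp_mid','cap_top'),('side','wrist'),1)
a=grab_frame('side')[170:310,130:270]; b=grab_frame('wrist')[:,240:]
cv2.imwrite('pics/w3.png',np.hstack([b,cv2.resize(a,(400,400))])[:,:,::-1])
"
```

```text
7.45 [0.5091 0.2738 0.2194] F [ 9.98 -8.42 16.46] gap 0.0351 18.8 q [ 0.5   0.28 -0.26  1.02 -0.01  0.76]
side stamp [(0.62, [0.5116, 0.2751, 0.0446])]
side stamp_mid [(0.88, [0.5231, 0.2677, 0.0762])]
side cap_top [(0.6, [0.5058, -0.0418, 0.0572])]
wrist stamp [(0.9, [0.515, 0.2745, 0.0458])]
wrist stamp_mid [(0.93, [0.5226, 0.2752, 0.0762])]
wrist cap_top []
```

View pics/w3.png

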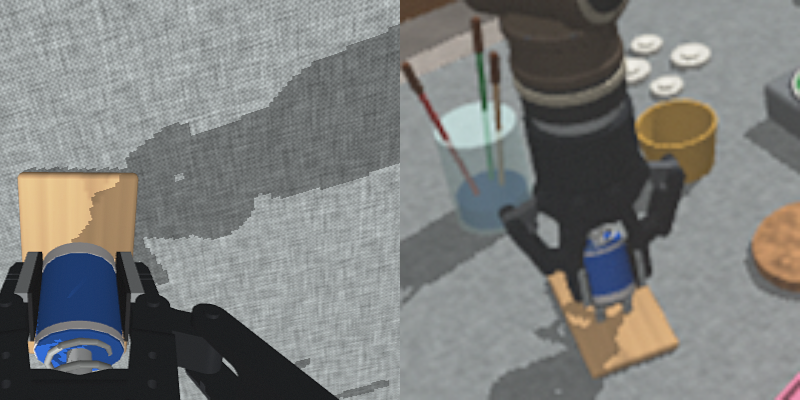

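The stamp now stands at about 70° in the grip, held somewhat low on the barrel. I'll firm the grip, lift it, and finish righting it on the pad.

Call:
drive_tool --series '[{"x": -0.004, "y": 0, "z": 0, "roll": 0, "claw": -0.6}, {"x": -0.004, "y": 0, "z": 0, "roll": 0, "claw": -0.6}, {"x": -0.004, "y": 0, "z": -0.01, "roll": 0, "claw": -0.6}, {"x": -0.004, "y": 0, "z": -0.025, "roll": 0, "claw": -0.6}, {"x": -0.004, "y": 0, "z": -0.045, "roll": 0, "claw": -0.6}, {"x": -0.004, "y": 0, "z": -0.06, "roll": 0, "claw": -0.6}, {"x": -0.004, "y": 0, "z": -0.06, "roll": 0, "claw": -0.6}]' --newtons 40

```text
clock: 8.65
ee_pos: [0.509, 0.2738, 0.2646]
orientation: [0.13, 0.992, 0.001, 0.001]
ft_force: [0.1, -0.1, -1.1]
finger_gap: 0.0347
finger_force: 40.0
```

```bash
python3 -c "
from h import *
st(); pts(('stamp','stamp_mid','cap_top'),('side','wrist'),1)
go(0.477,0.0985,.262,165)
"
```

```text
8.65 [0.509  0.2738 0.2646] F [ 0.11 -0.13 -1.1 ] gap 0.0347 40.0 q [ 0.49  0.26 -0.19  1.12  0.    0.75]
side stamp [(0.66, [0.5104, 0.2732, 0.0908])]
side stamp_mid [(0.94, [0.5215, 0.2696, 0.1195])]
side cap_top [(0.62, [0.5395, 0.2673, 0.1577])]
wrist stamp []
wrist stamp_mid [(0.88, [0.5233, 0.2757, 0.1176])]
wrist cap_top []
go [-1.840e-02 -2.213e-01  2.000e-04] roll 0.0005 curyaw 165.1 clk 9.05
```

Call:
drive_tool --series '[{"x": -0.005, "y": -0.05, "z": 0, "roll": 0, "claw": -0.6}, {"x": -0.01, "y": -0.11, "z": 0, "roll": 0, "claw": -0.6}, {"x": -0.0184, "y": -0.17, "z": 0, "roll": 0, "claw": -0.6}, {"x": -0.0184, "y": -0.21, "z": 0, "roll": 0, "claw": -0.6}, {"x": -0.0184, "y": -0.2213, "z": 0.02, "roll": 0, "claw": -0.6}, {"x": -0.0184, "y": -0.2213, "z": 0.05, "roll": 0, "claw": -0.6}, {"x": -0.0184, "y": -0.2213, "z": 0.075, "roll": 0, "claw": -0.6}, {"x": -0.0184, "y": -0.2213, "z": 0.075, "roll": 0, "claw": -0.6}]'

```text
clock: 9.85
ee_pos: [0.4758, 0.098, 0.2002]
orientation: [0.13, 0.991, -0.001, -0.002]
ft_force: [-0.5, -0.2, -1.2]
finger_gap: 0.0349
finger_force: 40.3
```

Call:
drive_tool --series '[{"x": 0, "y": 0, "z": 0.006, "roll": 0, "claw": -0.6}, {"x": 0, "y": 0, "z": 0.012, "roll": 0, "claw": -0.6}, {"x": 0, "y": 0, "z": 0.012, "roll": 0, "claw": -0.6}]' --newtons 20

```text
clock: 10.15
ee_pos: [0.4777, 0.0988, 0.1944]
orientation: [0.13, 0.992, 0.0, 0.001]
ft_force: [-2.5, -0.1, 4.3]
finger_gap: 0.0348
finger_force: 41.0
```

```bash
python3 -c "
from h import *
st(); pts(('stamp','stamp_mid','cap_top'),('side','scene'),1)
"
```

```text
10.15 [0.4777 0.0988 0.1944] F [-2.55 -0.05  4.35] gap 0.0348 41.0 q [ 0.2   0.15 -0.49  0.93 -0.    0.46]
side stamp [(0.62, [0.4781, 0.0965, 0.0178])]
side stamp_mid [(0.69, [0.4913, 0.0934, 0.0511])]
side cap_top [(0.48, [0.5085, 0.0913, 0.0882])]
scene stamp [(0.6, [0.48, 0.101, 0.0202])]
scene stamp_mid [(0.68, [0.4931, 0.0907, 0.0474])]
scene cap_top [(0.6, [0.5081, 0.0921, 0.086])]
```

Call:
drive_tool --series '[{"x": 0.003, "y": 0, "z": 0.002, "roll": 0, "claw": -0.6}, {"x": 0.005, "y": 0, "z": 0.004, "roll": 0, "claw": -0.6}, {"x": 0.007, "y": 0, "z": 0.006, "roll": 0, "claw": -0.6}, {"x": 0.009, "y": 0, "z": 0.008, "roll": 0, "claw": -0.6}, {"x": 0.011, "y": 0, "z": 0.01, "roll": 0, "claw": -0.6}, {"x": 0.011, "y": 0, "z": 0.01, "roll": 0, "claw": -0.6}]' --newtons 20

```text
clock: 11.15
ee_pos: [0.4733, 0.1013, 0.1916]
orientation: [0.13, 0.991, 0.002, 0.008]
ft_force: [1.2, -2.5, 29.6]
finger_gap: 0.0349
finger_force: 43.9
```

```bash
python3 -c "
from h import *
st(); pts(('stamp','stamp_mid','cap_top'),('side','scene'),1)
a=grab_frame('side')[200:300,225:325]; b=grab_frame('wrist')[:,240:]
cv2.imwrite('pics/w4.png',np.hstack([b,cv2.resize(a,(400,400))])[:,:,::-1])
"
```

```text
11.15 [0.4733 0.1013 0.1916] F [ 1.22 -2.5  29.65] gap 0.0349 43.9 q [ 0.21  0.13 -0.51  0.91 -0.    0.47]
side stamp [(0.53, [0.4758, 0.0976, 0.0173])]
side stamp_mid [(0.67, [0.4866, 0.0952, 0.0468])]
side cap_top [(0.71, [0.6582, 0.1161, 0.0222])]
scene stamp [(0.58, [0.4803, 0.102, 0.0168])]
scene stamp_mid [(0.76, [0.4903, 0.0973, 0.0454])]
scene cap_top [(0.5, [0.5004, 0.093, 0.0861])]
```

View pics/w4.png

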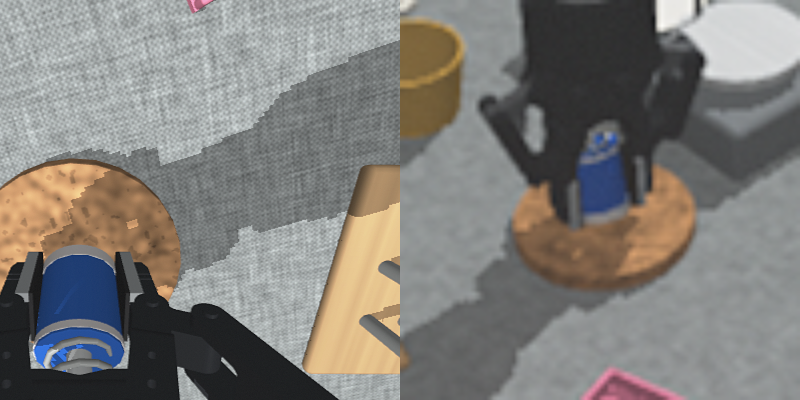

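The side crop shows the stamp on the pad at (605,185), tilted about 18°, which is inside its self-righting range. I'll take off the load and release gradually.

Call:
drive_tool --series '[{"x": -0.001, "y": 0, "z": -0.003, "roll": 0, "claw": -0.6}, {"x": -0.001, "y": 0, "z": -0.003, "roll": 0, "claw": -0.15}, {"x": -0.001, "y": 0, "z": -0.004, "roll": 0, "claw": -0.15}, {"x": -0.001, "y": 0, "z": -0.005, "roll": 0, "claw": -0.1}, {"x": -0.001, "y": 0, "z": -0.005, "roll": 0, "claw": -0.1}, {"x": -0.001, "y": 0, "z": -0.005, "roll": 0, "claw": -0.1}]' --newtons 20

```text
clock: 12.25
ee_pos: [0.4692, 0.1006, 0.1886]
orientation: [0.13, 0.992, -0.0, -0.001]
ft_force: [0.3, -0.3, -0.3]
finger_gap: 0.0383
finger_force: 0.0
```

```bash
python3 -c "
from h import *
st(); pts(('stamp','stamp_mid','cap_top'),('side','scene'),1)
"
```

```text
12.25 [0.4692 0.1006 0.1886] F [ 0.29 -0.35 -0.28] gap 0.0383 0.0 q [ 0.21  0.14 -0.51  0.92 -0.    0.47]
side stamp [(0.58, [0.6565, 0.1172, 0.0223])]
side stamp_mid [(0.76, [0.482, 0.0944, 0.0507])]
side cap_top [(0.66, [0.5867, -0.2634, 0.005])]
scene stamp [(0.81, [0.4782, 0.1005, 0.0176])]
scene stamp_mid [(0.78, [0.4864, 0.0964, 0.0509])]
scene cap_top [(0.59, [0.4989, 0.094, 0.0854])]
```

Call:
drive_tool --series '[{"x": 0, "y": 0, "z": -0.002, "roll": 0, "claw": 0.1}, {"x": 0, "y": 0, "z": -0.008, "roll": 0, "claw": 0.3}, {"x": 0, "y": 0, "z": -0.014, "roll": 0, "claw": 0.6}, {"x": 0, "y": 0, "z": -0.02, "roll": 0, "claw": 1}, {"x": 0, "y": 0, "z": -0.03, "roll": 0, "claw": 1}, {"x": 0, "y": 0, "z": -0.06, "roll": 0, "claw": 1}, {"x": 0, "y": 0, "z": -0.12, "roll": 0, "claw": 1}, {"x": 0, "y": 0, "z": -0.12, "roll": 0, "claw": 1}]'

```text
clock: 13.45
ee_pos: [0.4712, 0.101, 0.2914]
orientation: [0.13, 0.992, 0.002, 0.004]
ft_force: [0.6, 0.1, 0.4]
finger_gap: 0.0854
finger_force: 0.0
```

```bash
python3 -c "
from h import *
st(); pts(('stamp','stamp_mid','cap_top'),('side','scene','wrist'),1)
b=grab_frame('wrist');a=grab_frame('side')[190:300,215:325]
cv2.imwrite('pics/w5.png',np.hstack([cv2.resize(b,(480,300)),cv2.resize(a,(300,300))])[:,:,::-1])
"
```

```text
13.45 [0.4712 0.101  0.2914] F [0.61 0.09 0.43] gap 0.0854 0.0 q [ 0.21  0.07 -0.36  1.14 -0.    0.47]
side stamp [(0.33, [0.4345, -0.267, 0.001])]
side stamp_mid [(0.88, [0.4779, 0.0975, 0.0466])]
side cap_top [(0.65, [0.4795, 0.0959, 0.0877])]
scene stamp [(0.84, [0.477, 0.1016, 0.0143])]
scene stamp_mid [(0.75, [0.4775, 0.1003, 0.0421])]
scene cap_top [(0.49, [0.4801, 0.0978, 0.085])]
wrist stamp [(0.6, [0.4761, 0.1013, 0.0168])]
wrist stamp_mid [(0.84, [0.4759, 0.1041, 0.0484])]
wrist cap_top [(0.94, [0.4771, 0.1023, 0.0875])]
```

View pics/w5.png

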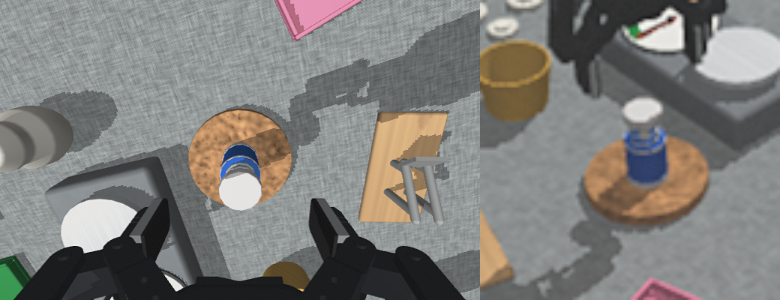

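The stamp stands upright on the pad at (240,165) in the wrist view and (645,150) in the side crop, and the gripper has let go. Next I retake it, squared to the tester.

```bash
python3 -c "
from h import *
go(0.4772,0.101,.2005,175)
pts(('plate_top','mark'),('wrist','scene'),1)
for c in ('scene','wrist'):
  for n in ('needle_tip','telltale_tip','plate'):print(c,n,[(round(d['score'],2),np.round(d['point'],4)) for d in boxes_of(n,c)[:1]])
"
```

```text
go [-0.0093  0.003   0.1055] roll -0.0868 curyaw 165.1 clk 14.15
wrist plate_top [(0.8, [0.5103, -0.0425, 0.0558])]
wrist mark []
scene plate_top [(0.58, [0.5096, -0.0449, 0.0565])]
scene mark [(0.85, [0.5399, -0.0396, 0.1191])]
scene needle_tip []
scene telltale_tip []
scene plate [(0.74, array([ 0.5167, -0.0452,  0.0545]))]
wrist needle_tip []
wrist telltale_tip [(0.42, array([0.525 , 0.2579, 0.0045]))]
wrist plate [(0.66, array([ 0.486 , -0.046 ,  0.0559]))]
```

Call:
drive_tool --series '[{"x": -0.009, "y": 0.003, "z": 0.0, "roll": -0.06, "claw": 1}, {"x": -0.009, "y": 0.003, "z": 0.03, "roll": -0.087, "claw": 1}, {"x": -0.009, "y": 0.003, "z": 0.07, "roll": -0.087, "claw": 1}, {"x": -0.009, "y": 0.003, "z": 0.095, "roll": -0.087, "claw": 1}, {"x": -0.009, "y": 0.003, "z": 0.1055, "roll": -0.087, "claw": 0.4}, {"x": -0.009, "y": 0.003, "z": 0.1055, "roll": -0.087, "claw": 0.0}, {"x": -0.009, "y": 0.003, "z": 0.1055, "roll": -0.087, "claw": -0.3}, {"x": -0.009, "y": 0.003, "z": 0.1055, "roll": -0.087, "claw": -0.6}]' --newtons 30

```text
clock: 15.55
ee_pos: [0.4777, 0.1012, 0.2022]
orientation: [0.043, 0.999, 0.0, 0.001]
ft_force: [-0.7, 0.1, -1.1]
finger_gap: 0.0353
finger_force: 30.0
```

Call:
drive_tool --series '[{"x": 0, "y": 0, "z": 0, "roll": 0, "claw": -0.6}, {"x": 0, "y": 0, "z": 0, "roll": 0, "claw": -0.6}, {"x": 0, "y": 0, "z": 0, "roll": 0, "claw": -0.6}, {"x": 0, "y": 0, "z": -0.02, "roll": 0, "claw": -0.6}, {"x": 0, "y": 0, "z": -0.06, "roll": 0, "claw": -0.6}, {"x": 0, "y": 0, "z": -0.11, "roll": 0, "claw": -0.6}, {"x": 0, "y": 0, "z": -0.14, "roll": 0, "claw": -0.6}, {"x": 0, "y": 0, "z": -0.14, "roll": 0, "claw": -0.6}]'

```text
clock: 16.35
ee_pos: [0.478, 0.1013, 0.3165]
orientation: [0.043, 0.999, 0.001, 0.003]
ft_force: [0.0, -0.1, -1.0]
finger_gap: 0.0353
finger_force: 30.2
```

```bash
python3 -c "
from h import *
st(); pts(('stamp','stamp_mid','cap_top'),('side','wrist'),1)
im=grab_frame('wrist'); cv2.imwrite('pics/w6.png',im[:,:,::-1])
pts(('plate_top','mark'),('wrist','side'),1)
go(.507,-.043,.33,175)
"
```

```text
16.35 [0.478  0.1013 0.3165] F [ 0.04 -0.07 -0.98] gap 0.0353 30.2 q [ 0.21  0.07 -0.3   1.2   0.    0.3 ]
side stamp [(0.67, [0.4753, 0.0991, 0.1259])]
side stamp_mid [(0.78, [0.4763, 0.0986, 0.16])]
side cap_top [(0.57, [0.4815, 0.1012, 0.1982])]
wrist stamp [(0.8, [0.4758, 0.1029, 0.1239])]
wrist stamp_mid [(0.73, [0.4767, 0.1047, 0.1564])]
wrist cap_top [(0.73, [0.4785, 0.1048, 0.1947])]
wrist plate_top [(0.62, [0.5118, -0.0446, 0.0541])]
wrist mark [(0.64, [0.5372, -0.0436, 0.1163])]
side plate_top [(0.86, [0.5081, -0.0423, 0.055])]
side mark [(0.89, [0.539, -0.0396, 0.1189])]
go [-0.0529 -0.1762 -0.0217] roll 0.0002 curyaw 175.0 clk 17.1
```

View pics/w6.png

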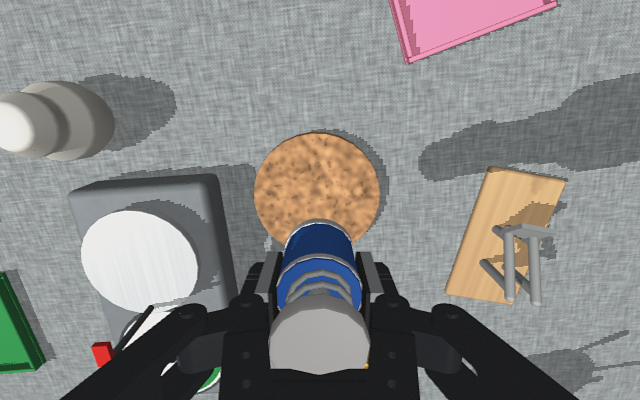

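The stamp is held upright below the gripper. The plate is centred near (140,261), the near edge of the tester's top runs (70,192)–(218,177), and the red mark is at (103,355).

```bash
python3 -c "
from h import *
s=read_state(); c=camera_params('wrist'); T=np.eye(4); T[:3,:3]=R.from_quat(s['orientation']).as_matrix(); T[:3,3]=s['ee_pos']; T=T@c['T_tool_cam']
def pix(u,v,z):
    d=T[:3,:3]@np.array([(u-c['cx'])/c['fx'],(v-c['cy'])/c['fy'],1]); return T[:3,3]+d*(z-T[2,3])/d[2]
a,b,e=pix(72,192,.04),pix(217,176,.04),pix(236,295,.04)
print(a,b,e,np.linalg.norm(a-b)); v=b-a; print('yaw',np.degrees(np.arctan2(-v[0],v[1])))
v=e-b; print('yaw2',np.degrees(np.arctan2(v[1],v[0])))
print([pix(*p,.056).round(4) for p in ((81,258),(199,266),(135,210),(145,312),(140,261))],pix(103,344,.116))
m=(a+b)/2; print(m)
"
```

```text
[ 0.45239509 -0.09100647  0.04      ] [0.44954365 0.02368974 0.04      ] [0.55556996 0.02055891 0.04      ] 0.11473165124589169
yaw 1.42412694007263
yaw2 -1.6913881300454323
[array([ 0.5016, -0.0884,  0.056 ]), array([0.5164, 0.0017, 0.056 ]), array([ 0.4663, -0.036 ,  0.056 ]), array([ 0.5548, -0.0514,  0.056 ]), array([ 0.5081, -0.0433,  0.056 ])] [ 0.53433489 -0.04206978  0.116     ]
[ 0.45096937 -0.03365836  0.04      ]
```

```bash
python3 -c "
from h import *
go(.5085,-.043,.325,178)
"
```

```text
go [-0.0548 -0.176  -0.0154] roll -0.0259 curyaw 175.0 clk 17.1
```

Call:
drive_tool --series '[{"x": -0.015, "y": -0.04, "z": -0.015, "roll": -0.026, "claw": -0.6}, {"x": -0.03, "y": -0.09, "z": -0.015, "roll": -0.026, "claw": -0.6}, {"x": -0.045, "y": -0.14, "z": -0.015, "roll": -0.026, "claw": -0.6}, {"x": -0.055, "y": -0.17, "z": -0.015, "roll": -0.026, "claw": -0.6}, {"x": -0.055, "y": -0.176, "z": -0.015, "roll": -0.026, "claw": -0.6}, {"x": -0.055, "y": -0.176, "z": 0.03, "roll": -0.026, "claw": -0.6}, {"x": -0.055, "y": -0.176, "z": 0.06, "roll": -0.026, "claw": -0.6}, {"x": -0.055, "y": -0.176, "z": 0.06, "roll": -0.026, "claw": -0.6}]'

```text
clock: 17.9
ee_pos: [0.5071, -0.0424, 0.2615]
orientation: [0.017, 1.0, 0.0, -0.003]
ft_force: [-0.0, -0.1, -1.1]
finger_gap: 0.0353
finger_force: 30.5
```

```bash
python3 -c "
from h import *
pts(('stamp','cap_top','plate_top','mark'),('side','scene'),1)
st();go(.5085,-.043,.25,178)
"
```

```text
side stamp [(0.64, [0.5019, -0.0429, 0.0758])]
side cap_top [(0.44, [0.5106, -0.0461, 0.1483])]
side plate_top []
side mark []
scene stamp [(0.65, [0.6583, 0.1136, 0.02])]
scene cap_top [(0.46, [0.5088, -0.0411, 0.1502])]
scene plate_top [(0.82, [0.5039, -0.0435, 0.0564])]
scene mark [(0.8, [0.5407, -0.0388, 0.1182])]
18.4 [ 0.5088 -0.043   0.2653] F [ 0.27 -0.07 -1.76] gap 0.035 30.5 q [-0.08  0.14 -0.34  1.1   0.   -0.05]
go [ 0.0004 -0.0001  0.0192] roll 0.0001 curyaw 178.0 clk 18.4
```

Call:
drive_tool --series '[{"x": 0, "y": 0, "z": 0.012, "roll": 0, "claw": -0.6}, {"x": 0, "y": 0, "z": 0.018, "roll": 0, "claw": -0.6}, {"x": 0, "y": 0, "z": 0.02, "roll": 0, "claw": -0.6}, {"x": 0, "y": 0, "z": 0.022, "roll": 0, "claw": -0.6}, {"x": 0, "y": 0, "z": 0.023, "roll": 0, "claw": -0.6}, {"x": 0, "y": 0, "z": 0.024, "roll": 0, "claw": -0.6}, {"x": 0, "y": 0, "z": 0.024, "roll": 0, "claw": -0.6}]'

```text
clock: 19.1
ee_pos: [0.5086, -0.043, 0.2457]
orientation: [0.017, 1.0, 0.0, 0.0]
ft_force: [0.6, 1.2, 0.2]
finger_gap: 0.0349
finger_force: 30.5
```

```bash
python3 -c "
from h import *
for i in range(3): st(); grab_frame('wrist')
"
```

```text
19.1 [ 0.5086 -0.043   0.2457] F [0.58 1.21 0.17] gap 0.0349 30.5 q [-0.08  0.15 -0.37  1.06  0.   -0.05]
19.15 [ 0.5087 -0.043   0.2457] F [-0.77 -0.77 -0.65] gap 0.0353 30.5 q [-0.08  0.15 -0.37  1.06 -0.   -0.05]
19.2 [ 0.5087 -0.043   0.2457] F [-1.13 -0.34 -0.53] gap 0.0348 30.5 q [-0.08  0.15 -0.37  1.06  0.   -0.05]
```

Call:
drive_tool --series '[{"x": 0, "y": 0, "z": 0.001, "roll": 0, "claw": -0.6}, {"x": 0, "y": 0, "z": 0.001, "roll": 0, "claw": -0.6}, {"x": 0, "y": 0, "z": 0.001, "roll": 0, "claw": -0.12}, {"x": 0, "y": 0, "z": 0.001, "roll": 0, "claw": 0}, {"x": 0, "y": 0, "z": 0.001, "roll": 0, "claw": 0.1}, {"x": 0, "y": 0, "z": 0.001, "roll": 0, "claw": 0.2}, {"x": 0, "y": 0, "z": 0.001, "roll": 0, "claw": 0.3}, {"x": 0, "y": 0, "z": 0.001, "roll": 0, "claw": 0.3}]'

```text
clock: 20.05
ee_pos: [0.5087, -0.043, 0.2447]
orientation: [0.017, 1.0, 0.0, -0.0]
ft_force: [-0.7, 0.7, -0.0]
finger_gap: 0.0556
finger_force: 0.0
```

Call:
drive_tool --series '[{"x": 0, "y": 0, "z": -0.01, "roll": 0, "claw": 0.3}, {"x": 0, "y": 0, "z": -0.04, "roll": 0, "claw": 0.3}, {"x": 0, "y": 0, "z": -0.09, "roll": 0, "claw": 0.3}, {"x": 0, "y": 0, "z": -0.14, "roll": 0, "claw": -1}, {"x": 0, "y": 0, "z": -0.14, "roll": 0, "claw": -1}, {"x": 0, "y": 0, "z": -0.14, "roll": 0, "claw": -1}, {"x": 0, "y": 0, "z": -0.14, "roll": 0, "claw": -1}, {"x": 0, "y": 0, "z": -0.14, "roll": 0, "claw": -1}]'

```text
clock: 20.85
ee_pos: [0.5083, -0.043, 0.3554]
orientation: [0.017, 1.0, 0.0, -0.001]
ft_force: [-0.2, 0.1, -0.6]
finger_gap: -0.0
finger_force: 0.0
```

```bash
python3 -c "
from h import *
st()
pts(('stamp','cap_top','mark'),('side','scene','wrist'),1)
b=grab_frame('wrist');a=grab_frame('side')[165:265,240:360]
cv2.imwrite('pics/w7.png',np.hstack([cv2.resize(b,(480,300)),cv2.resize(a,(320,300))])[:,:,::-1])
st()
"
```

```text
20.85 [ 0.5083 -0.043   0.3554] F [-0.15  0.07 -0.6 ] gap -0.0 0.0 q [-0.08  0.1  -0.17  1.3   0.   -0.05]
side stamp [(0.94, [0.5043, -0.0459, 0.0554])]
side cap_top [(0.59, [0.503, -0.0456, 0.0585])]
side mark [(0.79, [0.5361, -0.0429, 0.116])]
scene stamp [(0.77, [0.5082, -0.0416, 0.0573])]
scene cap_top [(0.53, [0.5083, -0.0431, 0.1304])]
scene mark [(0.89, [0.5397, -0.0403, 0.1174])]
wrist stamp [(0.7, [0.5068, -0.0438, 0.0593])]
wrist cap_top [(0.63, [0.5085, -0.0363, 0.1294])]
wrist mark [(0.69, [0.5371, -0.0452, 0.118])]
21.55 [ 0.5087 -0.043   0.3567] F [-0.5  -0.37  0.27] gap 0.0004 0.0 q [-0.08  0.1  -0.17  1.3   0.   -0.05]
```

View pics/w7.png

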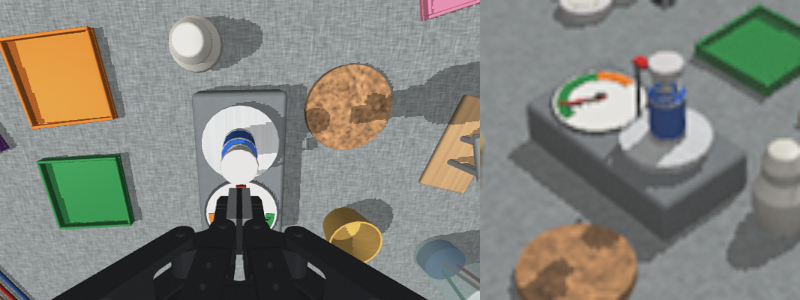

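The stamp stands upright on the plate, at (668,95) in the side crop, with its cap beside the red tab at (640,62). The fingers are shut above it. Now I'll come down to the cap.

Call:
drive_tool --series '[{"x": 0, "y": 0, "z": 0.03, "roll": 0, "claw": -1}, {"x": 0, "y": 0, "z": 0.05, "roll": 0, "claw": -1}, {"x": 0, "y": 0, "z": 0.06, "roll": 0, "claw": -1}, {"x": 0, "y": 0, "z": 0.063, "roll": 0, "claw": -1}, {"x": 0, "y": 0, "z": 0.065, "roll": 0, "claw": -1}, {"x": 0, "y": 0, "z": 0.067, "roll": 0, "claw": -1}, {"x": 0, "y": 0, "z": 0.069, "roll": 0, "claw": -1}, {"x": 0, "y": 0, "z": 0.069, "roll": 0, "claw": -1}]'

```text
clock: 22.35
ee_pos: [0.5089, -0.043, 0.302]
orientation: [0.017, 1.0, -0.0, 0.001]
ft_force: [1.1, -0.6, 1.9]
finger_gap: 0.0001
finger_force: 0.9
```

Call:
drive_tool --series '[{"x": 0, "y": 0, "z": 0.002, "roll": 0, "claw": -1}, {"x": 0, "y": 0, "z": 0.004, "roll": 0, "claw": -1}, {"x": 0, "y": 0, "z": 0.004, "roll": 0, "claw": -1}, {"x": 0, "y": 0, "z": 0.004, "roll": 0, "claw": -1}]'

```text
clock: 22.75
ee_pos: [0.5088, -0.043, 0.2984]
orientation: [0.017, 1.0, -0.0, 0.0]
ft_force: [0.1, 0.2, 2.3]
finger_gap: 0.0001
finger_force: 1.0
```

```bash
python3 -c "
from h import *
for i in range(5): st(); grab_frame('side')
pts(('cap_top','mark'),('side','scene'),2)
"
```

```text
22.75 [ 0.5088 -0.043   0.2984] F [0.05 0.21 2.3 ] gap 0.0001 1.0 q [-0.08  0.12 -0.28  1.17  0.   -0.05]
22.8 [ 0.5088 -0.043   0.2984] F [ 0.93 -0.56  2.05] gap -0.0001 1.0 q [-0.08  0.12 -0.28  1.17  0.   -0.05]
22.85 [ 0.5088 -0.043   0.2984] F [0.59 0.42 1.66] gap 0.0001 1.0 q [-0.08  0.12 -0.28  1.17 -0.   -0.05]
22.9 [ 0.5087 -0.043   0.2984] F [ 1.8  -0.92  2.3 ] gap -0.0001 1.0 q [-0.08  0.12 -0.28  1.17  0.   -0.05]
22.95 [ 0.5087 -0.043   0.2984] F [1.7  0.43 2.3 ] gap 0.0003 1.0 q [-0.08  0.12 -0.28  1.17  0.   -0.05]
side cap_top [(0.65, [0.5095, -0.044, 0.1252]), (0.17, [0.4771, 0.0985, 0.017])]
side mark [(0.78, [0.5408, -0.0432, 0.1191])]
scene cap_top [(0.65, [0.5084, -0.0423, 0.1242])]
scene mark [(0.93, [0.5382, -0.0412, 0.1184])]
```

Call:
drive_tool --series '[{"x": 0, "y": 0, "z": 0.002, "roll": 0, "claw": -1}, {"x": 0, "y": 0, "z": 0.004, "roll": 0, "claw": -1}, {"x": 0, "y": 0, "z": 0.006, "roll": 0, "claw": -1}, {"x": 0, "y": 0, "z": 0.008, "roll": 0, "claw": -1}, {"x": 0, "y": 0, "z": 0.01, "roll": 0, "claw": -1}, {"x": 0, "y": 0, "z": 0.01, "roll": 0, "claw": -1}, {"x": 0, "y": 0, "z": 0.01, "roll": 0, "claw": -1}]'

```text
clock: 24.0
ee_pos: [0.5089, -0.043, 0.2907]
orientation: [0.017, 1.0, -0.0, 0.001]
ft_force: [1.8, -0.0, 6.1]
finger_gap: 0.0
finger_force: 2.8
```

```bash
python3 -c "
from h import *
F=[];Z=[]
for i in range(8): s=read_state();F.append(s['ft_force'][2]);Z.append(s['ee_pos'][2]); grab_frame('side')
f=np.mean(F);z=np.mean(Z);print(f,z,'travel',(.3023-z)*1e3-f/3)
"
```

```text
5.5822177689834565 0.29076357535158015 travel 9.675685392092046
```

Call:
drive_tool --series '[{"x": 0, "y": 0, "z": 0.002, "roll": 0, "claw": -1}, {"x": 0, "y": 0, "z": 0.004, "roll": 0, "claw": -1}, {"x": 0, "y": 0, "z": 0.006, "roll": 0, "claw": -1}, {"x": 0, "y": 0, "z": 0.0075, "roll": 0, "claw": -1}, {"x": 0, "y": 0, "z": 0.0075, "roll": 0, "claw": -1}, {"x": 0, "y": 0, "z": 0.0075, "roll": 0, "claw": -1}]'

```text
clock: 25.0
ee_pos: [0.5089, -0.043, 0.2854]
orientation: [0.017, 1.0, -0.0, 0.001]
ft_force: [-0.5, 0.5, 10.2]
finger_gap: -0.0
finger_force: 4.8
```

```bash
python3 -c "
from h import *
F=[];Z=[]
for i in range(8): s=read_state();F.append(s['ft_force'][2]);Z.append(s['ee_pos'][2]); im=grab_frame('side')
f=np.mean(F);z=np.mean(Z);print(f,z,'travel',(.3023-z)*1e3-f/3)
pts(('cap_top','mark'),('side','scene'),1)
a=cv2.resize(im[165:240,265:345],(640,600),interpolation=cv2.INTER_CUBIC)
cv2.imwrite('pics/w8.png',a[:,:,::-1])
c=camera_params('side')
for dz in (0.113,.115):
  for P in ((.5085,-.043),(.5405,-.0425)): print(dz,P,cv2.projectPoints(np.array([[*P,dz]]),c['rvec'],c['tvec'],np.array([[c['fx'],0,c['cx']],[0,c['fy'],c['cy']],[0,0,1]]),None)[0].ravel())
"
```

```text
9.81618936983196 0.28539923202651446 travel 13.628704850208234
side cap_top [(0.49, [0.5136, -0.0412, 0.1148])]
side mark [(0.84, [0.5394, -0.0414, 0.1169])]
scene cap_top [(0.54, [0.5078, -0.0421, 0.1136])]
scene mark [(0.83, [0.5375, -0.0422, 0.1142])]
0.113 (0.5085, -0.043) [308.98443698 190.53175397]
0.113 (0.5405, -0.0425) [300.1770485  185.73949826]
0.115 (0.5085, -0.043) [308.96611565 189.86004478]
0.115 (0.5405, -0.0425) [300.15081351 185.07396958]
```

View pics/w8.png

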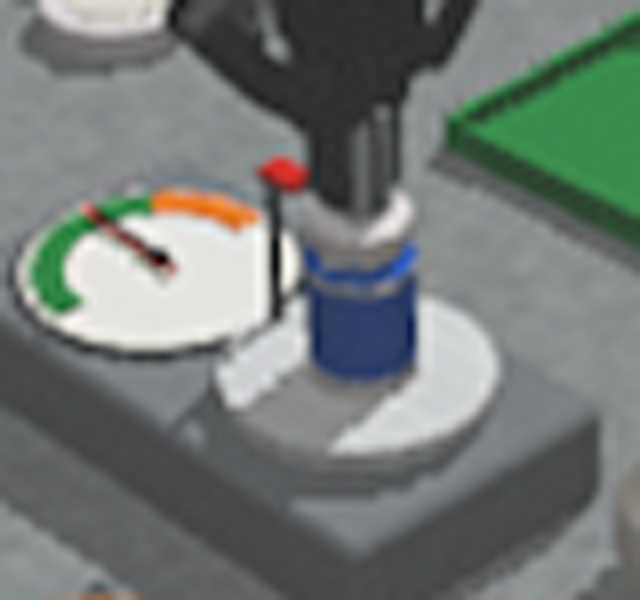

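The cap is level with the mark: travel about 13.6 mm by force and height, and the cap and red tab agree in both views. The red hand, near (90,210) in the crop, is clearly in the green, which matches about 1.65 rad at 10 N. I'll hold briefly, then lift.

Call:
drive_tool --series '[{"x": 0, "y": 0, "z": 0, "roll": 0, "claw": -1}, {"x": 0, "y": 0, "z": 0, "roll": 0, "claw": -1}, {"x": 0, "y": 0, "z": 0, "roll": 0, "claw": -1}, {"x": 0, "y": 0, "z": 0, "roll": 0, "claw": -1}, {"x": 0, "y": 0, "z": -0.006, "roll": 0, "claw": -1}, {"x": 0, "y": 0, "z": -0.012, "roll": 0, "claw": -1}, {"x": 0, "y": 0, "z": -0.018, "roll": 0, "claw": -1}, {"x": 0, "y": 0, "z": -0.026, "roll": 0, "claw": -1}]'

```text
clock: 26.5
ee_pos: [0.5083, -0.043, 0.3048]
orientation: [0.017, 1.0, 0.0, -0.001]
ft_force: [0.1, -0.7, 0.1]
finger_gap: 0.0002
finger_force: 0.0
```

Call:
drive_tool --series '[{"x": 0, "y": 0, "z": -0.03, "roll": 0, "claw": -1}, {"x": 0, "y": 0, "z": -0.06, "roll": 0, "claw": 0}, {"x": 0, "y": 0, "z": -0.07, "roll": 0, "claw": 0.4}, {"x": 0, "y": 0, "z": -0.07, "roll": 0, "claw": 0.4}, {"x": 0, "y": 0, "z": -0.07, "roll": 0, "claw": 0.4}, {"x": 0, "y": 0, "z": -0.07, "roll": 0, "claw": 0.4}, {"x": 0, "y": 0, "z": -0.07, "roll": 0, "claw": 0.4}]'

```text
clock: 27.2
ee_pos: [0.5084, -0.043, 0.3599]
orientation: [0.017, 1.0, 0.0, -0.001]
ft_force: [-0.6, 0.5, 0.1]
finger_gap: 0.0601
finger_force: 0.0
```

```bash
python3 -c "
from h import *
st()
pts(('stamp','cap_top'),('side','scene','wrist'),1)
go(.5085,-.043,.247,178)
"
```

```text
27.2 [ 0.5084 -0.043   0.3599] F [-0.57  0.54  0.08] gap 0.0601 0.0 q [-0.08  0.1  -0.16  1.31  0.   -0.05]
side stamp [(0.6, [0.5084, -0.0438, 0.0557])]
side cap_top [(0.74, [0.5133, -0.0437, 0.1308])]
scene stamp [(0.6, [0.5103, -0.0416, 0.0536])]
scene cap_top [(0.59, [0.5052, -0.044, 0.0562])]
wrist stamp [(0.7, [0.5092, -0.0408, 0.0574])]
wrist cap_top [(0.56, [0.5075, -0.0404, 0.1295])]
go [0.0002 0.     0.1427] roll 0.0001 curyaw 178.0 clk 27.65
```

Call:
drive_tool --series '[{"x": 0, "y": 0, "z": 0.05, "roll": 0, "claw": 0.4}, {"x": 0, "y": 0, "z": 0.1, "roll": 0, "claw": 0.4}, {"x": 0, "y": 0, "z": 0.13, "roll": 0, "claw": 0.4}, {"x": 0, "y": 0, "z": 0.141, "roll": 0, "claw": 0.4}, {"x": 0, "y": 0, "z": 0.141, "roll": 0, "claw": 0.2}, {"x": 0, "y": 0, "z": 0.141, "roll": 0, "claw": 0}, {"x": 0, "y": 0, "z": 0.141, "roll": 0, "claw": -0.3}, {"x": 0, "y": 0, "z": 0.141, "roll": 0, "claw": -0.6}]' --newtons 30

```text
clock: 28.45
ee_pos: [0.5094, -0.0431, 0.2499]
orientation: [0.017, 1.0, -0.0, 0.002]
ft_force: [1.2, -0.4, 1.5]
finger_gap: 0.0347
finger_force: 31.5
```

Call:
drive_tool --series '[{"x": 0, "y": 0, "z": 0, "roll": 0, "claw": -0.6}, {"x": 0, "y": 0, "z": 0, "roll": 0, "claw": -0.6}, {"x": 0, "y": 0, "z": 0, "roll": 0, "claw": -0.6}, {"x": 0, "y": 0, "z": -0.02, "roll": 0, "claw": -0.6}, {"x": 0, "y": 0, "z": -0.06, "roll": 0, "claw": -0.6}, {"x": 0, "y": 0, "z": -0.11, "roll": 0, "claw": -0.6}, {"x": 0, "y": 0, "z": -0.12, "roll": 0, "claw": -0.6}, {"x": 0, "y": 0, "z": -0.12, "roll": 0, "claw": -0.6}]'

```text
clock: 29.25
ee_pos: [0.5088, -0.043, 0.3453]
orientation: [0.017, 1.0, -0.0, 0.001]
ft_force: [0.2, -0.1, -2.1]
finger_gap: 0.0352
finger_force: 31.5
```

```bash
python3 -c "
from h import *
st()
pts(('stamp','cap_top','tray_green_in'),('side','wrist'),1)
im=grab_frame('wrist'); cv2.imwrite('pics/w9.png',im[:,:,::-1])
go(.588,-.2645,.345,178)
"
```

```text
29.25 [ 0.5088 -0.043   0.3453] F [ 0.23 -0.12 -2.14] gap 0.0352 31.5 q [-0.08  0.1  -0.19  1.27 -0.   -0.05]
side stamp [(0.8, [0.5023, -0.0457, 0.152])]
side cap_top [(0.66, [0.512, -0.0433, 0.2249])]
side tray_green_in [(0.62, [0.5869, -0.2598, 0.0048])]
wrist stamp [(0.68, [0.5055, -0.0364, 0.1797])]
wrist cap_top [(0.77, [0.5081, -0.0368, 0.2251])]
wrist tray_green_in [(0.67, [0.5911, -0.2637, 0.0064])]
go [-0.1089 -0.2732 -0.0019] roll 0.0 curyaw 178.0 clk 29.7
```

View pics/w9.png

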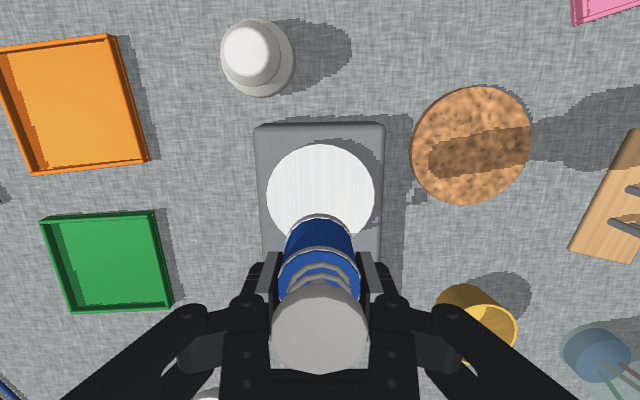

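The stamp is held upright; the tester plate is clear at (320,190), the green tray is at (110,262) and the owl at (258,58). Carrying it over to the green tray.

Call:
drive_tool --series '[{"x": -0.015, "y": -0.04, "z": 0, "roll": 0, "claw": -0.6}, {"x": -0.035, "y": -0.09, "z": 0, "roll": 0, "claw": -0.6}, {"x": -0.055, "y": -0.14, "z": 0, "roll": 0, "claw": -0.6}, {"x": -0.075, "y": -0.19, "z": 0, "roll": 0, "claw": -0.6}, {"x": -0.095, "y": -0.24, "z": 0, "roll": 0, "claw": -0.6}, {"x": -0.109, "y": -0.272, "z": 0.02, "roll": 0, "claw": -0.6}, {"x": -0.109, "y": -0.272, "z": 0.07, "roll": 0, "claw": -0.6}, {"x": -0.109, "y": -0.272, "z": 0.11, "roll": 0, "claw": -0.6}]'

```text
clock: 30.5
ee_pos: [0.5883, -0.2648, 0.2542]
orientation: [0.018, 1.0, 0.0, -0.0]
ft_force: [0.5, -0.2, -2.1]
finger_gap: 0.0349
finger_force: 31.5
```

```bash
python3 -c "
from h import *
pts(('stamp','tray_green_in'),('side','scene','wrist'),1)
st();go(.5885,-.2635,.202,178)
"
```

```text
side stamp [(0.48, [0.5847, -0.2663, 0.061])]
side tray_green_in [(0.65, [0.5877, -0.2638, 0.0051])]
scene stamp [(0.88, [0.586, -0.2622, 0.0594])]
scene tray_green_in [(0.93, [0.5899, -0.2654, 0.0024])]
wrist stamp [(0.93, [0.587, -0.2618, 0.0687])]
wrist tray_green_in [(0.66, [0.5905, -0.2669, 0.0039])]
30.95 [ 0.5888 -0.2635  0.2586] F [ 0.19  0.8  -1.72] gap 0.0347 31.4 q [-0.42  0.38 -0.03  1.16 -0.   -0.39]
go [0.0007 0.0001 0.0707] roll 0.0003 curyaw 178.0 clk 30.95
```

Call:
drive_tool --series '[{"x": 0, "y": 0, "z": 0.04, "roll": 0, "claw": -0.6}, {"x": 0, "y": 0, "z": 0.062, "roll": 0, "claw": -0.6}, {"x": 0, "y": 0, "z": 0.07, "roll": 0, "claw": -0.6}, {"x": 0, "y": 0, "z": 0.073, "roll": 0, "claw": -0.6}, {"x": 0, "y": 0, "z": 0.075, "roll": 0, "claw": -0.6}, {"x": 0, "y": 0, "z": 0.0765, "roll": 0, "claw": -0.6}, {"x": 0, "y": 0, "z": 0.0765, "roll": 0, "claw": -0.6}]'

```text
clock: 31.65
ee_pos: [0.5883, -0.2634, 0.1987]
orientation: [0.017, 1.0, -0.0, 0.001]
ft_force: [-6.0, 2.7, 9.8]
finger_gap: 0.0349
finger_force: 32.4
```

Call:
drive_tool --series '[{"x": 0, "y": 0, "z": 0.001, "roll": 0, "claw": -0.6}, {"x": 0, "y": 0, "z": 0.001, "roll": 0, "claw": -0.6}]'

```text
clock: 31.85
ee_pos: [0.5882, -0.2634, 0.1986]
orientation: [0.017, 1.0, -0.0, 0.001]
ft_force: [-8.0, 3.3, 15.3]
finger_gap: 0.0349
finger_force: 33.1
```

Call:
drive_tool --series '[{"x": 0, "y": 0, "z": 0.001, "roll": 0, "claw": -0.6}, {"x": 0, "y": 0, "z": 0.001, "roll": 0, "claw": -0.6}]'

```text
clock: 32.05
ee_pos: [0.5882, -0.2634, 0.1986]
orientation: [0.017, 1.0, -0.001, 0.002]
ft_force: [-10.4, 4.7, 19.5]
finger_gap: 0.035
finger_force: 33.5
```

Call:
drive_tool --series '[{"x": 0, "y": 0, "z": -0.003, "roll": 0, "claw": -0.6}, {"x": 0, "y": 0, "z": -0.0035, "roll": 0, "claw": -0.6}, {"x": 0, "y": 0, "z": -0.0035, "roll": 0, "claw": -0.6}]'

```text
clock: 32.35
ee_pos: [0.589, -0.2638, 0.1986]
orientation: [0.017, 1.0, -0.001, 0.002]
ft_force: [-2.7, 1.4, 8.7]
finger_gap: 0.0346
finger_force: 32.3
```

Call:
drive_tool --series '[{"x": 0, "y": 0, "z": 0, "roll": 0, "claw": -0.12}, {"x": 0, "y": 0, "z": 0, "roll": 0, "claw": 0}, {"x": 0, "y": 0, "z": 0, "roll": 0, "claw": 0.15}, {"x": 0, "y": 0, "z": 0, "roll": 0, "claw": 0.3}, {"x": 0, "y": 0, "z": 0, "roll": 0, "claw": 0.4}, {"x": 0, "y": 0, "z": 0, "roll": 0, "claw": 0.4}]'

```text
clock: 32.95
ee_pos: [0.5882, -0.2635, 0.1961]
orientation: [0.017, 1.0, 0.0, -0.0]
ft_force: [0.8, 0.5, 0.1]
finger_gap: 0.0597
finger_force: 0.0
```

Call:
drive_tool --series '[{"x": 0, "y": 0, "z": -0.02, "roll": 0, "claw": 0.4}, {"x": 0, "y": 0, "z": -0.06, "roll": 0, "claw": 0.4}, {"x": 0, "y": 0, "z": -0.11, "roll": 0, "claw": 0.4}, {"x": 0, "y": 0, "z": -0.16, "roll": 0, "claw": 0.4}, {"x": 0, "y": 0, "z": -0.2, "roll": 0, "claw": 0.4}, {"x": 0, "y": 0, "z": -0.2, "roll": 0, "claw": 0.4}, {"x": 0, "y": 0, "z": -0.2, "roll": 0, "claw": 0.4}]'

```text
clock: 33.65
ee_pos: [0.5884, -0.2636, 0.3571]
orientation: [0.017, 1.0, -0.0, 0.001]
ft_force: [-0.5, 0.5, -0.8]
finger_gap: 0.0599
finger_force: 0.0
```

```bash
python3 -c "
from h import *
st(); pts(('stamp','cap_top'),('side','scene','wrist'),1)
b=grab_frame('wrist');a=grab_frame('side')[130:250,250:410]
cv2.imwrite('pics/w10.png',np.hstack([cv2.resize(b,(400,250)),cv2.resize(a,(400,250))])[:,:,::-1])
"
```

```text
33.65 [ 0.5884 -0.2636  0.3571] F [-0.52  0.5  -0.81] gap 0.0599 0.0 q [-0.42  0.36  0.15  1.36 -0.   -0.39]
side stamp [(0.69, [0.5871, -0.2672, 0.0031])]
side cap_top []
scene stamp [(0.3, [0.5091, -0.0442, 0.0562])]
scene cap_top [(0.47, [0.5894, -0.2676, 0.0798])]
wrist stamp [(0.81, [0.5863, -0.2603, 0.0055])]
wrist cap_top [(0.64, [0.587, -0.2604, 0.0821])]
```

View pics/w10.png

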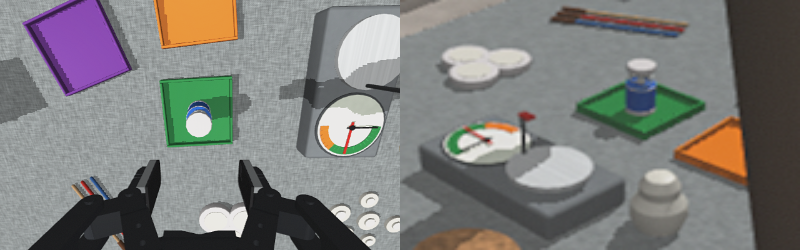

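The stamp stands upright in the green tray, at (198,118) in the wrist view and (640,90) in the side crop, released and clear. The red hand rests in the green band.

```bash
python3 -c "
from workcell import *
print(finish_job())"
```

```text
the job is handed in; nothing more can be done
None
```

I stood the stamp on the cork pad, pressed its cap level with the mark on the tester (about 13.6 mm of travel, about 10 N), read the red hand in the green and left it standing upright in the green tray. The job was handed in at about 34 s; no result came back.

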